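# Shake control knobs evenly into a kitting tray

### The arm

A 7-joint arm with a two-finger parallel gripper is mounted at the origin on the work surface. World frame = base frame: x ahead of the robot, y to its left, z up, the work surface at z = 0. Lengths are in m, angles in rad, forces in N, time in s.
With the tool pointing down it reaches from about 0.425 to 0.875 m from the base axis. Payload 4.7 kg.
Tool frame: the origin (TCP) lies at the very end of the fingers, on their centre line; the grasp point (between the pads) lies 19 mm behind it; z points along the fingers, y is the line along which they close (so a half turn about z gives the same grasp; the last joint's range is limited). The gripper opens to 87 mm and grips with 3 to 60 N. Pads are 19 mm wide; open, the fingers measure 117 mm over their backs; the gripper's body (75 mm by 190 mm) begins 51 mm behind the grasp point.
Start: joints at [-1.242, 0.321, -0.07, 1.45, 0.023, 1.371, -0.057], TCP at [0.201, 0.618, 0.223] pointing down, gripper open.
Joint ranges: [-2.86, 2.86], [-0.3, 2.09], [-1.38, 1.24], [0.06, 2.45], [-1.56, 4.7], [0.09, 2.05], [-2.69, 2.69]. Speed limits (rad/s): [2.57, 2.57, 3.14, 3.14, 3.14, 3.14, 3.14].

### API

Orientations are given as a rotation vector (axis times angle).
In Python, from bench import ctrl, imaging, ticket gives the robot as it stands.
- The arm moves only by the tool jog_arm, never from a script. Its argument "rows" is text: rows parted by semicolons, each of 7 numbers parted by spaces: the shift along the tool's x, y, z in cm, then the turn, a rotation vector about the tool's x, y, z in rad, then the closure, from -1 (fully open) to 1 (shut), so that 0 is half open. A call has 1 to 5 rows; each row shifts and turns the commanded pose from where the row before left it, along the tool's axes as they then stand; what a row does not reach is not made up. A row lasts 1/8 s, in which the tool goes at most 62.5 mm and 10.7 degrees, less where a joint would pass 70% of its speed; a pose out of reach is approached as far as the arm can. A call with a gripper value outside its range is refused whole. The fingers move at their own pace and stop on an object; "force" is the grip in N (left out, the last holds). Time passes only in rows, so rows that do not move let the fingers close. It gives the time, the measured TCP pose, the force, the opening and the grip force at its end, in the units of the state.
- ctrl.get_state(): the state, without advancing time (a new reading comes with each control period).
- imaging.get_image(name): name is "scene" or "side" or "wrist"; returns a dict with "img" (384x512x3 uint8, blue, green, red), "vertical_fov" (degrees; the focal length in pixels is half the picture's height over the tangent of half this angle, whatever the lens; pixels are square), "cx", "cy" (the principal point, pixels), "origin" and "orientation" of the camera in the world. Camera axes: x right, y down, z forward; pixel columns grow to the right and rows downward; lengths in m; the calibration is good to about 2 mm. A picture is of the moment at which its call begins. There is no depth.
- ticket.close_job(): hands the job in; it is judged then, once.
The state is a dict: "time": time; "joint_positions": joint angles; "qd": joint speeds; "joint_torque": joint torques, N m; "position": TCP position; "tool_rot": TCP orientation; "ft_force": force on the tool from outside, world axes, zero at the start; "torque": the same for the moment, N m; "grip_width": opening from 0.0 (shut) to 1.0 (fully open); "grip_force": force on a finger pad.
Only numpy, scipy, OpenCV 4.12 (cv2) and the standard library are available. Lean on these libraries where they do the work, as an engineer would, in place of code of your own. Each camera call takes 0.05 s, during which the arm holds its last target. There are 200 camera calls.

### The job

Pick up the white shaker by its post and shake the eight red knobs out of it over the three-bay tray, without touching the knobs themselves, so that they are spread evenly: all eight in the tray and at least two in each bay. Then stand the empty shaker upright in the middle of its green mat and let go of it, leaving the screwdriver, the tape and the meter where they are.

Things in the scene. Friction and masses are not known exactly. Their poses are not given: they have to be found in the camera images.
- tray: black-floored kitting tray with blue walls, fixed to the bench, 172 x 302 x 36 mm high, divided into three equal bays side by side along its y axis by two full-height dividers; walls 4 mm, floor 4 mm thick. Origin: centre of its underside; z up
- bay_left (a point): centre of the left bay, on its inner floor (towards the tray +y); axes as the tray's; the bay's inside measures 164 mm along x by 95 mm along y, walls stand 32 mm above this floor
- bay_middle (a point): centre of the middle bay, on its inner floor (between the two others); axes as the tray's; the bay's inside measures 164 mm along x by 96 mm along y, walls stand 32 mm above this floor
- bay_right (a point): centre of the right bay, on its inner floor (towards the tray -y); axes as the tray's; the bay's inside measures 164 mm along x by 95 mm along y, walls stand 32 mm above this floor
- mat: green mat, 200 x 150 x 3 mm, fixed to the bench; the shaker starts on it. Origin: centre of its underside
- shaker: white open-topped shaker pan, 146 x 84 mm, walls 46 mm high, 4 mm thick, 0.15 to 0.31 kg, with eight knobs inside. Origin: on its underside, 78 mm behind the mouth, z up; the pan runs from x = -78 (mouth end, at the start roughly towards the robot) to +68 mm (closed back), y = -42 to +42 mm. Inner floor 5 mm up; from x = -15 mm to the mouth it rises as a ramp of 8 degrees
- shaker_mouth (a point): lip of the mouth, a 40 mm wide notch at the pan's -x, +y corner (a slanting wall leads to it), at -78, +18, +14 mm from the origin; axes as the shaker's. Level, knobs stay in. Tipped mouth-down by 12 to 20 degrees they start sliding out in bursts of one to four: level it as one leaves, or most may follow. If they jam behind the mouth, rock it back mouth-up by some 20 degrees and tip again
- shaker_grip (a point): where to grip the shaker: on the axis of its black rubber square post, 26 x 26 mm (sides along the shaker's x and y), which rises over the pan from 51 to 101 mm above the underside, standing on a bridge. This point: 8 mm along x from the shaker's origin, 78 mm up; axes as the shaker's. Knobs slide easily in the pan (friction 0.14 to 0.20)
- knob0: red round push-on control knob with a white pointer line, 20 mm diameter, 14 mm high, 12 g. Origin: centre of its underside
- knob1: red round push-on control knob with a white pointer line, 20 mm diameter, 14 mm high, 12 g. Origin: centre of its underside
- knob2: red round push-on control knob with a white pointer line, 20 mm diameter, 14 mm high, 12 g. Origin: centre of its underside
- knob3: red round push-on control knob with a white pointer line, 20 mm diameter, 14 mm high, 12 g. Origin: centre of its underside
- knob4: red round push-on control knob with a white pointer line, 20 mm diameter, 14 mm high, 12 g. Origin: centre of its underside
- knob5: red round push-on control knob with a white pointer line, 20 mm diameter, 14 mm high, 12 g. Origin: centre of its underside
- knob6: red round push-on control knob with a white pointer line, 20 mm diameter, 14 mm high, 12 g. Origin: centre of its underside
- knob7: red round push-on control knob with a white pointer line, 20 mm diameter, 14 mm high, 12 g. Origin: centre of its underside
- screwdriver: bystander: electric screwdriver lying on the bench, black and yellow, 205 x 34 x 34 mm along its x. Origin: on its underside, about the middle
- tape: bystander: blue roll of tape lying flat, 90 mm diameter, 24 mm high. Origin: centre of its underside
- meter: bystander: yellow hand multimeter lying on its back, 140 x 75 x 34 mm. Origin: centre of its underside
Mind the look-alikes: they are no part of the job. Of the things that look like the shaker, take the one that is farthest from the robot's base at the start.

How it is judged:
On the way, in this order (a step that is already met when the one before it is completed fails the run):
1. the shaker is lifted clear of the mat (height (world z) of shaker above 0.04 m), for 0.2 s.
2. while the shaker is held up, all eight knobs have come out of it and down (height (world z) of shaker above 0.04 m and height (world z) of each of knob0, knob1, knob2, knob3, knob4, knob5, knob6, knob7 below 0.034 m), for 0.2 s.
At the end, for the whole second after the job is handed in: all eight knobs rest inside the tray, none on a wall, with at least two in each of the three bays; the shaker stands upright (within 0.08 rad) on the mat with its origin within 45 mm of the mat's centre, at rest and released (height (world z) of each of knob0, knob1, knob2, knob3, knob4, knob5, knob6, knob7 below 0.034 m and x of knob0 in the frame of tray between -0.084 and 0.084 m and x of knob1 in the frame of tray between -0.084 and 0.084 m and x of knob2 in the frame of tray between -0.084 and 0.084 m and x of knob3 in the frame of tray between -0.084 and 0.084 m and x of knob4 in the frame of tray between -0.084 and 0.084 m and x of knob5 in the frame of tray between -0.084 and 0.084 m and x of knob6 in the frame of tray between -0.084 and 0.084 m and x of knob7 in the frame of tray between -0.084 and 0.084 m and y of knob0 in the frame of tray between -0.15 and 0.15 m and y of knob1 in the frame of tray between -0.15 and 0.15 m and y of knob2 in the frame of tray between -0.15 and 0.15 m and y of knob3 in the frame of tray between -0.15 and 0.15 m and y of knob4 in the frame of tray between -0.15 and 0.15 m and y of knob5 in the frame of tray between -0.15 and 0.15 m and y of knob6 in the frame of tray between -0.15 and 0.15 m and y of knob7 in the frame of tray between -0.15 and 0.15 m and ((y of any of knob0, knob2, knob4, knob6 in the frame of tray above 0.05 m and y of any of knob1, knob3, knob5, knob7 in the frame of tray above 0.05 m) or (y of any of knob0, knob1, knob4, knob5 in the frame of tray above 0.05 m and y of any of knob2, knob3, knob6, knob7 in the frame of tray above 0.05 m) or (y of any of knob0, knob1, knob2, knob3 in the frame of tray above 0.05 m and y of any of knob4, knob5, knob6, knob7 in the frame of tray above 0.05 m)) and ((y of any of knob0, knob2, knob4, knob6 in the frame of tray below -0.05 m and y of any of knob1, knob3, knob5, knob7 in the frame of tray below -0.05 m) or (y of any of knob0, knob1, knob4, knob5 in the frame of tray below -0.05 m and y of any of knob2, knob3, knob6, knob7 in the frame of tray below -0.05 m) or (y of any of knob0, knob1, knob2, knob3 in the frame of tray below -0.05 m and y of any of knob4, knob5, knob6, knob7 in the frame of tray below -0.05 m)) and (((y of knob0 in the frame of tray between -0.05 and 0.05 m or y of knob2 in the frame of tray between -0.05 and 0.05 m or y of knob4 in the frame of tray between -0.05 and 0.05 m or y of knob6 in the frame of tray between -0.05 and 0.05 m) and (y of knob1 in the frame of tray between -0.05 and 0.05 m or y of knob3 in the frame of tray between -0.05 and 0.05 m or y of knob5 in the frame of tray between -0.05 and 0.05 m or y of knob7 in the frame of tray between -0.05 and 0.05 m)) or ((y of knob0 in the frame of tray between -0.05 and 0.05 m or y of knob1 in the frame of tray between -0.05 and 0.05 m or y of knob4 in the frame of tray between -0.05 and 0.05 m or y of knob5 in the frame of tray between -0.05 and 0.05 m) and (y of knob2 in the frame of tray between -0.05 and 0.05 m or y of knob3 in the frame of tray between -0.05 and 0.05 m or y of knob6 in the frame of tray between -0.05 and 0.05 m or y of knob7 in the frame of tray between -0.05 and 0.05 m)) or ((y of knob0 in the frame of tray between -0.05 and 0.05 m or y of knob1 in the frame of tray between -0.05 and 0.05 m or y of knob2 in the frame of tray between -0.05 and 0.05 m or y of knob3 in the frame of tray between -0.05 and 0.05 m) and (y of knob4 in the frame of tray between -0.05 and 0.05 m or y of knob5 in the frame of tray between -0.05 and 0.05 m or y of knob6 in the frame of tray between -0.05 and 0.05 m or y of knob7 in the frame of tray between -0.05 and 0.05 m))) and linear speed of each of knob0, knob1, knob2, knob3, knob4, knob5, knob6, knob7 below 0.03 m/s and horizontal distance between shaker and mat below 0.045 m and height (world z) of shaker below 0.008 m and angle between shaker's own z axis and vertical below 0.08 rad and linear speed of shaker below 0.02 m/s); the robot touches nothing.
It fails at once if a knob is touched by the gripper (contact force between the fingers and knob0 above 1 N or contact force between the fingers and knob1 above 1 N or contact force between the fingers and knob2 above 1 N or contact force between the fingers and knob3 above 1 N or contact force between the fingers and knob4 above 1 N or contact force between the fingers and knob5 above 1 N or contact force between the fingers and knob6 above 1 N or contact force between the fingers and knob7 above 1 N).
It fails at once if the screwdriver, tape or meter is moved by more than 30 mm (distance of any of screwdriver, tape, meter from where it was at the start of the episode above 0.03 m).
It also fails if it takes over 70 s, if anything falls off the work surface, if the arm or the gripper's body presses on something with over 40 N, if the wrist force passes 120 N, or if a joint passes its speed limit or range.

## Working session

There is one attempt and no reset: what is moved stays moved. The work goes in short steps, Python scripts to look and compute and a tool call to move; the robot and the scene stay as the last step left them, time stands still between calls to the robot, and variables do not carry over. Pictures are saved under pics/ and viewed, at most 10 in all, crops included, and the job is handed in when it is done.

Besides the shell and the picture viewer there is one more tool, called after "Emit:" as a command line: name --argument value ..., lists and objects as JSON in quotes. jog_arm: Moves the arm, as the interface text tells. Its arguments: {"type":"object","properties":{"rows":{"type":"string"},"force":{"type":"number"}},"required":["rows"]}

```bash
ls; mkdir -p pics
python3 - <<'E'
from bench import ctrl, imaging
import cv2,numpy as np
s=ctrl.get_state(); print(s)
ims=[]
for n in ["scene","side","wrist"]:
    d=imaging.get_image(n); cv2.imwrite(f"pics/{n}0.png",d["img"]); print(n,d["vertical_fov"],d["cx"],d["cy"],d["origin"],d["orientation"])
E
```

```text
pics
{'time': 0.0, 'joint_positions': array([-1.24189413,  0.32181121, -0.07010996,  1.45167143,  0.02261778,
        1.37077021, -0.05686252]), 'qd': array([-0.00058756,  0.00048257,  0.00105108, -0.00025524,  0.00043282,
       -0.00063418, -0.00122353]), 'joint_torque': array([-4.90107723e-04, -4.91303194e+01, -4.04242957e-01, -3.12530065e+01,
       -6.38939836e-02,  4.38399380e-02,  1.76873218e-04]), 'position': array([0.20112854, 0.61752872, 0.22147115]), 'tool_rot': array([-4.92273055e-01, -3.10259278e+00,  2.92647247e-03]), 'ft_force': array([-0.32294428,  0.07300841,  0.70335384]), 'torque': array([ 0.0290012 , -0.0179727 , -0.05465119]), 'grip_force': 0.0, 'grip_width': 1.0003044567558736}
scene 50.75942719513402 263.957027750969 193.97626419937708 [1.10223364 0.16418574 0.99861127] [-1.53564821 -2.19285738  0.73602474]
side 53.50754085274562 257.64508121506657 192.21964323110802 [0.31756428 1.02968422 0.77211633] [-0.152275    2.67155411 -1.5087099 ]
wrist 69.21124597424168 252.71134957985203 191.22573496369577 [0.13344139 0.63822677 0.38406728] [2.3612373  1.71576361 0.22538705]
```

View pics/scene0.png

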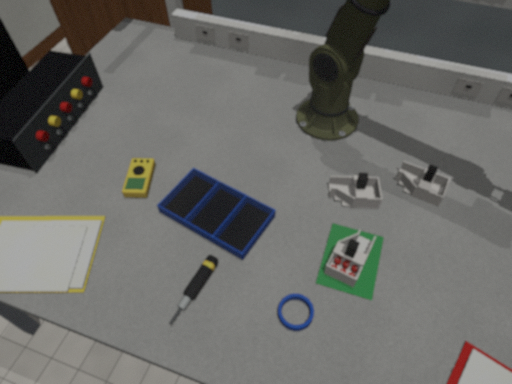

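View pics/side0.png

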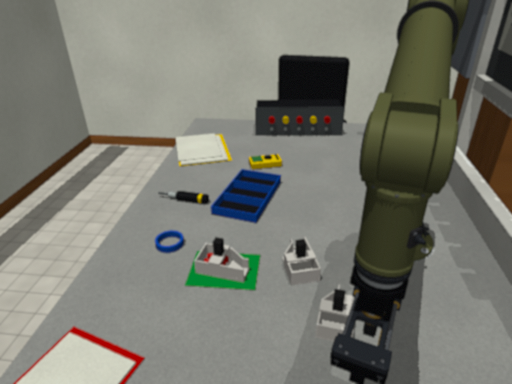

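The scene view shows the loaded shaker on the green mat near (350,258), with two empty look-alikes at (355,188) and (424,182). The tray is at (217,212), the meter at (139,177), the screwdriver at (195,285) and the tape at (296,312). Next I'll measure the mat and tray corners and take a close crop of the shaker.

```bash
cat > h.py <<'E'
import numpy as np, cv2
from scipy.spatial.transform import Rotation as R
from bench import ctrl, imaging
def cam(n):
    d=imaging.get_image(n); h=d["img"].shape[0]
    d["f"]=h/2/np.tan(np.radians(d["vertical_fov"])/2)
    d["R"]=R.from_rotvec(d["orientation"]).as_matrix(); d["o"]=np.array(d["origin"]); return d
def proj(d,P):
    p=(np.atleast_2d(P)-d["o"])@d["R"]; return p[:,:2]/p[:,2:]*d["f"]+[d["cx"],d["cy"]]
def unproj(d,uv,z):
    uv=np.atleast_2d(uv).astype(float); r=np.c_[(uv-[d["cx"],d["cy"]])/d["f"],np.ones(len(uv))]@d["R"].T
    return d["o"]+r*((z-d["o"][2])/r[:,2])[:,None]
def mask(img,lo,hi):
    m=cv2.inRange(cv2.cvtColor(img,cv2.COLOR_BGR2HSV),lo,hi); return m
def big(m):
    c,_=cv2.findContours(m,cv2.RETR_EXTERNAL,cv2.CHAIN_APPROX_NONE); return max(c,key=cv2.contourArea)
E
python3 - <<'E'
from h import *
for n in ["scene","side"]:
    d=cam(n); im=d["img"]
    for nm,lo,hi,z in [("mat",(45,120,50),(80,255,255),.003),("tray",(105,120,40),(125,255,255),.036)]:
        m=mask(im,lo,hi)
        m=cv2.morphologyEx(m,cv2.MORPH_CLOSE,np.ones((3,3)))
        c=cv2.convexHull(big(m))[:,0].astype(float)
        P=unproj(d,c,z)[:,:2].astype(np.float32)
        print(n,nm,cv2.minAreaRect(P),cv2.boxPoints(cv2.minAreaRect(P)).round(3).tolist())
    if n=="scene": x,y=300,215
    else: x,y=170,225
    cr=cv2.resize(im[y:y+90,x:x+105],None,fx=6,fy=6,interpolation=cv2.INTER_CUBIC); cv2.imwrite(f"pics/c_{n}.png",cr)
a=cv2.imread("pics/c_scene.png")
cv2.imwrite("pics/c.png",a)
E
```

```text
scene mat ((0.5260694622993469, 0.20514416694641113), (0.1924915611743927, 0.14439734816551208), 1.4660195112228394) [[0.42800000309944153, 0.2750000059604645], [0.4320000112056732, 0.13099999725818634], [0.6240000128746033, 0.13500000536441803], [0.6200000047683716, 0.2800000011920929]]
scene tray ((0.521074652671814, -0.1981559693813324), (0.30554595589637756, 0.1795395016670227), 77.9896469116211) [[0.4009999930858612, -0.32899999618530273], [0.5770000219345093, -0.3659999966621399], [0.640999972820282, -0.06700000166893005], [0.4650000035762787, -0.029999999329447746]]
side mat ((0.526617705821991, 0.20673768222332), (0.1965465098619461, 0.14622557163238525), 1.1443370580673218) [[0.4269999861717224, 0.27799999713897705], [0.4300000071525574, 0.13199999928474426], [0.6259999871253967, 0.13600000739097595], [0.6230000257492065, 0.28200000524520874]]
side tray ((0.5109884142875671, -0.17742061614990234), (0.3389800190925598, 0.18371516466140747), 77.76771545410156) [[0.38499999046325684, -0.3240000009536743], [0.5649999976158142, -0.3630000054836273], [0.6370000243186951, -0.03099999949336052], [0.4569999873638153, 0.00800000037997961]]
```

View pics/c.png

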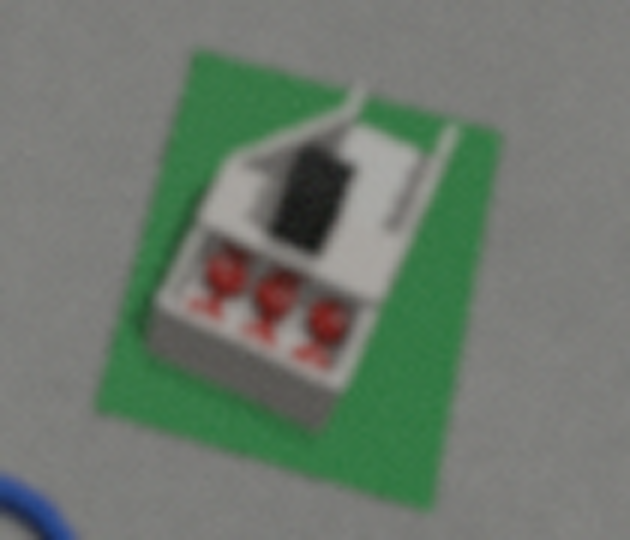

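The crop shows the shaker with its mouth (notch) at the top right (~(410,110) in the crop). The post top is near (320,170), and the closed back's top edge runs from (157,297) to (343,390).

Run:
```python
from h import *
from scipy.optimize import least_squares
d=cam("scene")
uv=np.array([[157,297],[343,390],[455,125]])
uv=uv/6-.5+[300,215]+.0
Pm=np.array([[68,-42,46],[68,42,46],[-78,42,46]])/1e3
def w(p,Q,z0): 
    c,s=np.cos(p[2]),np.sin(p[2]); return np.c_[p[0]+Q[:,0]*c-Q[:,1]*s,p[1]+Q[:,0]*s+Q[:,1]*c,Q[:,2]+z0]
r=least_squares(lambda p:(proj(d,w(p,Pm,.003))-uv).ravel(),[.52,.2,0])
print("shaker",r.x,np.degrees(r.x[2]),r.fun.round(1))
p=r.x
top=np.array([[8+sx*13,sy*13,101] for sx,sy in [(-1,-1),(1,-1),(1,1),(-1,1)]])/1e3
print("post corners in crop",((proj(d,w(p,top,.003))-[300,215]+.5)*6).round(0).tolist())
print("post bottom",((proj(d,w(p,top*[1,1,51/101],.003))-[300,215]+.5)*6).round(0).tolist())
print("grip",w(p,np.array([[.008,0,.078]]),.003))
# tray: fit silhouette hull by corner model in mask overlap
m=mask(d["img"],(105,120,40),(125,255,255)); m=cv2.morphologyEx(m,cv2.MORPH_CLOSE,np.ones((9,9)))
hull=cv2.convexHull(big(m)); M=np.zeros_like(m); cv2.fillPoly(M,[hull],255); M=M.copy(); M[:, :]=M
T=np.array([[sx*86,sy*151,z] for z in(0,36) for sx in(-1,1) for sy in(-1,1)])/1e3
def cost(p):
    h=cv2.convexHull((proj(d,w(p,T,0))*16).round().astype(np.int32)); A=np.zeros_like(M); cv2.fillConvexPoly(A,h,255,cv2.LINE_AA,4); return np.abs(A.astype(float)-M).sum()/255
from scipy.optimize import minimize
r=minimize(cost,[.518,-.197,-.209],method="Nelder-Mead",options=dict(initial_simplex=[[.518,-.197,-.209],[.526,-.197,-.209],[.518,-.19,-.209],[.518,-.197,-.18]]))
print("tray",r.x,r.fun,M.sum()/255)
tp=r.x
B=np.array([[0,.0995,.004],[0,0,.004],[0,-.0995,.004]]); print(w(tp,B,0))
s=ctrl.get_state(); print(R.from_rotvec(s["tool_rot"]).as_matrix().round(3))
```

```text
shaker [ 0.52931021  0.19873051 -0.15041099] -8.617914876754467 [ 0.1  0.6 -0.3 -0.6  0.2  0.1]
post corners in crop [[304.0, 135.0], [281.0, 181.0], [340.0, 207.0], [362.0, 160.0]]
post bottom [[285.0, 193.0], [263.0, 239.0], [319.0, 264.0], [340.0, 218.0]]
grip [[0.53721988 0.19753176 0.081     ]]
tray [ 0.50813781 -0.20636098 -0.21855778] 442.02745098039213 5471.0
[[ 0.52971159 -0.10922797  0.004     ]
 [ 0.50813781 -0.20636098  0.004     ]
 [ 0.48656402 -0.30349399  0.004     ]]
[[-0.951  0.31  -0.   ]
 [ 0.31   0.951 -0.001]
 [-0.    -0.001 -1.   ]]
```

```bash
cat >> h.py <<'E'
def tool(yaw,tilt=0):
    """tool pose with tool +x = shaker -x; tilt>0 = mouth down"""
    b=R.from_rotvec([0,0,yaw])*R.from_rotvec([0,-tilt,0]); return b*R.from_matrix([[-1,0,0],[0,1,0],[0,0,-1]])
def plan(p,Rt,n,p0=None,R0=None):
    s=ctrl.get_state(); p0=s["position"] if p0 is None else np.array(p0); R0=R.from_rotvec(s["tool_rot"]) if R0 is None else R0
    d=(R0.inv()*Rt).as_rotvec()
    P=np.linspace(p0,p,n+1); Q=[R0*R.from_rotvec(d*k/n) for k in range(n+1)]
    for k in range(n):
        print(np.r_[(Q[k].inv().apply(P[k+1]-P[k])*100).round(2),((Q[k].inv()*Q[k+1]).as_rotvec()).round(4)+0.].tolist())
E
python3 - <<'E'
from h import *
plan([.537,.1975,.22],tool(-.15),10)
E
```

```text
[-4.49, -2.96, 0.02, -0.0001, 0.0, -0.0165]
[-4.44, -3.03, 0.02, -0.0001, 0.0, -0.0165]
[-4.39, -3.1, 0.02, -0.0001, 0.0, -0.0165]
[-4.34, -3.18, 0.02, -0.0001, 0.0, -0.0165]
[-4.29, -3.25, 0.02, -0.0001, 0.0, -0.0165]
[-4.24, -3.32, 0.02, -0.0001, 0.0, -0.0165]
[-4.18, -3.39, 0.02, -0.0001, 0.0, -0.0165]
[-4.12, -3.46, 0.02, -0.0001, 0.0, -0.0165]
[-4.07, -3.52, 0.02, -0.0001, 0.0, -0.0165]
[-4.01, -3.59, 0.02, -0.0001, 0.0, -0.0165]
```

Emit:
jog_arm --rows "-4.5 -3 0 0 0 -0.0165 -1; -4.4 -3 0 0 0 -0.0165 -1; -4.4 -3.1 0 0 0 -0.0165 -1; -4.3 -3.2 0 0 0 -0.0165 -1; -4.3 -3.2 0 0 0 -0.0165 -1"

```text
time: 0.92
position: [0.3695, 0.4068, 0.2227]
tool_rot: [0.363, 3.12, 0.001]
ft_force: [0.9, 0.3, -0.1]
grip_width: 1.0
grip_force: 0.0
```

Emit:
jog_arm --rows "-4.2 -3.3 0 0 0 -0.0165 -1; -4.2 -3.4 0 0 0 -0.0165 -1; -4.1 -3.5 0 0 0 -0.0165 -1; -4.1 -3.5 0 0 0 -0.0165 -1; -4 -3.6 0 0 0 -0.0165 -1"

```text
time: 1.55
position: [0.5372, 0.1965, 0.2228]
tool_rot: [0.234, 3.132, 0.001]
ft_force: [0.3, 0.8, 0.6]
grip_width: 1.002
grip_force: 0.0
```

Run:
```python
from h import *
d=cam("wrist"); cv2.imwrite("pics/w1.png",d["img"])
s=ctrl.get_state(); print(s["time"],s["position"],s["tool_rot"],d["o"],d["R"][:,2])
top=np.array([[8+sx*13,sy*13,101] for sx,sy in [(-1,-1),(1,-1),(1,1),(-1,1)]])/1e3
c=R.from_rotvec([0,0,-.15]).apply(top)+[.5293,.1987,.003]; print(proj(d,c).round(0).tolist())
T=np.array([[sx*86,sy*151,36] for sx in(-1,1) for sy in(-1,1)])/1e3
d=cam("scene"); cv2.imwrite("pics/s1.png",cv2.resize(d["img"][155:270,145:290],None,fx=5,fy=5,interpolation=cv2.INTER_CUBIC))
```

```text
1.6 [0.54207598 0.18739593 0.22287833] [ 0.24897016  3.12687304 -0.00735132] [0.46663733 0.20532419 0.38528407] [ 0.25821359 -0.03803774 -0.96533874]
[[243.0, 174.0], [243.0, 198.0], [267.0, 198.0], [268.0, 174.0]]
```

View pics/w1.png

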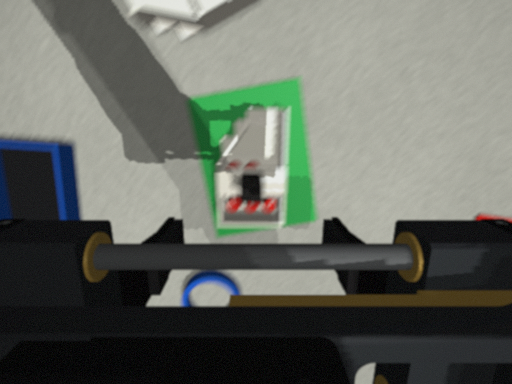

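View pics/s1.png

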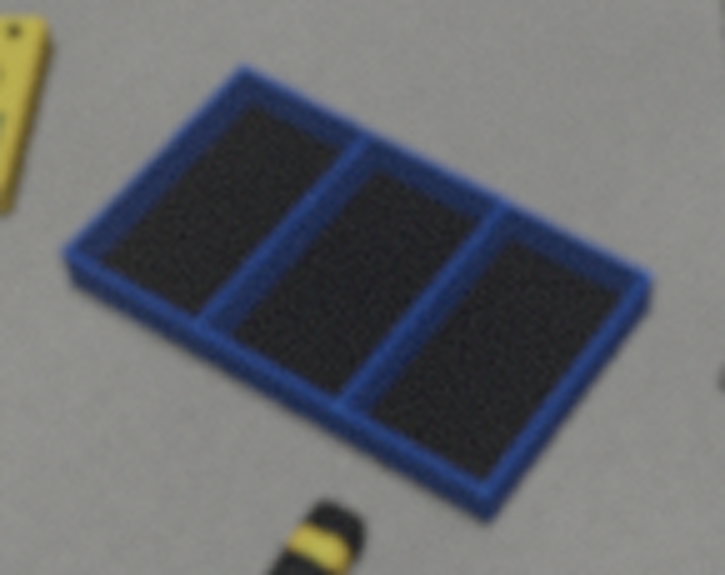

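The wrist view shows the post at about (251,187), centred between the fingers. The tray crop gives its top corners at about (242,65), (65,253), (488,490) and (652,278).

Emit:
jog_arm --rows "0 0 0 0 0 0 -1; 0 0 0 0 0 0 -1; 0 0 0 0 0 0 -1"

```text
time: 2.02
position: [0.5356, 0.1993, 0.2226]
tool_rot: [-0.231, -3.133, -0.001]
ft_force: [0.4, -0.1, -0.5]
grip_width: 0.998
grip_force: 0.0
```

Run:
```python
from h import *
from scipy.optimize import least_squares
d=cam("scene")
uv=np.array([[242,65],[65,253],[488,490],[652,278]])/5-.5+[145,155]
Q=np.array([[-86,-151,36],[86,-151,36],[86,151,36],[-86,151,36]])/1e3
f=lambda p:R.from_rotvec([0,0,p[2]]).apply(Q)+[p[0],p[1],0]
r=least_squares(lambda p:(proj(d,f(p))-uv).ravel(),[.52,-.2,-.2]); print("tray",r.x,r.fun.round(1))
s=ctrl.get_state(); print(s["time"],s["position"],s["tool_rot"],s["qd"].round(3))
d=cam("wrist"); im=d["img"]; g=im[120:215,200:320].max(2); m=(g<60).astype(np.uint8)
k,l,st,c=cv2.connectedComponentsWithStats(m)
print([(x[:5]+[200,120,0,0,0]).tolist() for x in st[1:] if x[4]>80])
top=np.array([[8+sx*13,sy*13,101] for sx,sy in [(-1,-1),(1,-1),(1,1),(-1,1)]])/1e3
for z in(.101,.051):
  top[:,2]=z;c=R.from_rotvec([0,0,-.15]).apply(top)+[.5293,.1987,.003]; print(proj(d,c).round(0).tolist())
```

```text
tray [ 0.51250248 -0.20156338 -0.21292845] [ 0.3 -0.4 -0.9 -0.2  0.1  1.2  0.6 -1. ]
2.075 [0.53566842 0.19906911 0.22259411] [-2.31524013e-01 -3.13293409e+00 -4.94904171e-04] [ 0.004 -0.001  0.006 -0.002  0.    -0.001  0.001]
[[241, 172, 24, 30, 634]]
[[240.0, 176.0], [241.0, 200.0], [265.0, 200.0], [266.0, 176.0]]
[[242.0, 168.0], [242.0, 188.0], [263.0, 188.0], [264.0, 168.0]]
```

Emit:
jog_arm --rows "-0.25 -0.15 4 0 0 0 -1; 0 0 4 0 0 0 -1; 0 0 4 0 0 0 -1; 0 0 3 0 0 0 -1; 0 0 1 0 0 0 -1"

```text
time: 2.75
position: [0.537, 0.1958, 0.0607]
tool_rot: [-0.234, -3.13, 0.003]
ft_force: [0.1, -0.8, 0.8]
grip_width: 1.001
grip_force: 0.0
```

Emit:
jog_arm --rows "0 0 0 0 0 0 -1; 0 0 0 0 0 0 1; 0 0 0 0 0 0 1; 0 0 0 0 0 0 1; 0 0 0 0 0 0 1" --force 50

```text
time: 3.38
position: [0.5387, 0.1961, 0.0629]
tool_rot: [0.235, 3.132, 0.001]
ft_force: [-0.5, -0.3, -1.2]
grip_width: 0.631
grip_force: 0.0
```

Emit:
jog_arm --rows "0 0 0 0 0 0 1; 0 0 0 0 0 0 1; 0 0 0 0 0 0 1; 0 0 0 0 0 0 1; 0 0 0 0 0 0 1"

```text
time: 4.0
position: [0.5385, 0.1962, 0.0626]
tool_rot: [0.235, 3.133, 0.0]
ft_force: [0.6, 0.3, 0.1]
grip_width: 0.295
grip_force: 50.0
```

Emit:
jog_arm --rows "0 0 -1 0 0 0 1; 0 0 -2 0 0 0 1; 0 0 -2 0 0 0 1; 0 0 -2 0 0 0 1; 0 0 -1 0 0 0 1"

```text
time: 4.62
position: [0.5389, 0.1959, 0.1438]
tool_rot: [0.235, 3.132, 0.001]
ft_force: [0.1, 0.4, -3.1]
grip_width: 0.292
grip_force: 50.0
```

```bash
cat >> h.py <<'E'
TR=np.array([.5125,-.2016,0.]); TY=-.213
LEV=np.array([.086,-.018,.046])
def pose(bay,tilt,x=.04,mz=.068,dy=-.006):
    """TCP pose for mouth over bay (+1 left,0,-1 right)"""
    m=TR+R.from_rotvec([0,0,TY]).apply([x,bay*.0995+dy,0])+[0,0,mz]
    b=R.from_rotvec([0,0,TY])*R.from_rotvec([0,-tilt,0]); return m+b.apply(LEV),tool(TY,tilt)
def reds(n,pic=None):
    d=cam(n); im=d["img"]; h=cv2.cvtColor(im,cv2.COLOR_BGR2HSV)
    m=(((h[...,0]<8)|(h[...,0]>172))&(h[...,1]>130)&(h[...,2]>50)).astype(np.uint8)
    k,l,st,c=cv2.connectedComponentsWithStats(m)
    out=[]
    for i in range(1,k):
        if st[i,4]>=4:
            w=R.from_rotvec([0,0,-TY]).apply(unproj(d,c[i:i+1],.014)-TR)[0]
            out.append((c[i].round(0).astype(int).tolist(),int(st[i,4]),(w[:2]*1000).round(0).tolist()))
    if pic: cv2.imwrite(pic,im)
    return out
E
python3 - <<'E'
from h import *
p0,q0=pose(-1,-.1,mz=.1); print(p0,np.hypot(*p0[:2]))
plan(p0,q0,12)
for n in("scene","side","wrist"): print(n,reds(n))
E
```

```text
[ 0.61361412 -0.34982453  0.13718452] 0.7063281780423436
[-1.3, -4.4, 0.05, -0.0002, 0.0084, 0.0052]
[-1.32, -4.4, 0.04, -0.0002, 0.0084, 0.0052]
[-1.34, -4.39, 0.03, -0.0002, 0.0084, 0.0052]
[-1.37, -4.38, 0.02, -0.0002, 0.0084, 0.0052]
[-1.39, -4.38, 0.0, -0.0002, 0.0084, 0.0052]
[-1.41, -4.37, -0.01, -0.0002, 0.0084, 0.0052]
[-1.43, -4.36, -0.02, -0.0002, 0.0084, 0.0052]
[-1.46, -4.35, -0.03, -0.0002, 0.0084, 0.0052]
[-1.48, -4.34, -0.05, -0.0002, 0.0084, 0.0052]
[-1.5, -4.34, -0.06, -0.0002, 0.0084, 0.0052]
[-1.52, -4.33, -0.07, -0.0002, 0.0084, 0.0052]
[-1.55, -4.32, -0.09, -0.0002, 0.0084, 0.0052]
scene [([86, 81], 102, [-226.0, -789.0]), ([65, 106], 119, [-81.0, -743.0]), ([42, 135], 138, [63.0, -695.0]), ([341, 246], 41, [-91.0, 362.0]), ([349, 249], 39, [-93.0, 386.0]), ([359, 254], 34, [-92.0, 414.0]), ([464, 363], 426, [39.0, 738.0])]
side [([271, 120], 46, [157.0, -801.0]), ([299, 119], 49, [9.0, -848.0]), ([327, 119], 47, [-140.0, -896.0]), ([205, 234], 26, [46.0, 279.0]), ([223, 237], 32, [-17.0, 276.0]), ([111, 349], 625, [62.0, 742.0]), ([37, 361], 64, [200.0, 820.0])]
wrist [([222, 196], 302, [-43.0, 360.0]), ([253, 196], 284, [-45.0, 394.0])]
```

Emit:
jog_arm --rows "-0.4 -1.5 0 0 0.04 0.005 1; -0.8 -3 0 0 0.04 0.005 1; -1.3 -4.2 0.1 0 0.02 0.005 1; -1.4 -4.2 0.1 0 0 0.005 1; -1.4 -4.2 0.1 0 0 0.005 1"

```text
time: 5.4
position: [0.5624, 0.0172, 0.1342]
tool_rot: [-0.265, -3.029, -0.01]
ft_force: [0.9, 0.2, -3.3]
grip_width: 0.3
grip_force: 50.0
```

Emit:
jog_arm --rows "-1.4 -4.2 0.1 0 0 0.005 1; -1.4 -4.2 0.1 0 0 0.005 1; -1.4 -4.2 0.1 0 0 0.005 1; -1.4 -4.2 0.1 0 0 0.005 1; -1.4 -4.2 0.1 0 0 0.005 1"

```text
time: 6.02
position: [0.5918, -0.2014, 0.1227]
tool_rot: [-0.303, -3.025, -0.009]
ft_force: [0.2, -0.3, -4.2]
grip_width: 0.296
grip_force: 50.0
```

Emit:
jog_arm --rows "-1.5 -4.2 0 0 0 0.005 1; -1.4 -4 0 0 0 0.004 1; -1 -3 0 0 0 0 1; -0.4 -1.5 0 0 0 0 1; 0 0 0 0 0 0 1"

```text
time: 6.65
position: [0.6075, -0.3341, 0.1195]
tool_rot: [-0.319, -3.023, -0.008]
ft_force: [-0.6, 0.5, -3.1]
grip_width: 0.297
grip_force: 50.0
```

Run:
```python
from h import *
p0,q0=pose(-1,0); print(p0)
s=ctrl.get_state();print(s["time"],s["position"],s["grip_force"])
plan(p0,q0,3)
print("tilt pivots at 0->.22->.27->.32")
for a,b in((0,.22),(.22,.27),(.27,.32)):
    pa,qa=pose(-1,a);pb,qb=pose(-1,b); plan(pb,qb,2,pa,qa)
print("wrist",reds("wrist","pics/w2.png"))
```

```text
[ 0.6095455  -0.34894456  0.114     ]
6.65 [ 0.6074824  -0.33411375  0.11946271] 49.99558626674116
[-0.19, -0.47, 0.17, -0.0018, -0.0339, 0.0008]
[-0.18, -0.47, 0.17, -0.0018, -0.0339, 0.0008]
[-0.18, -0.47, 0.18, -0.0018, -0.0339, 0.0008]
tilt pivots at 0->.22->.27->.32
[0.61, -0.0, -0.88, 0.0, -0.11, 0.0]
[0.5, -0.0, -0.94, 0.0, -0.11, 0.0]
[0.12, -0.0, -0.21, 0.0, -0.025, 0.0]
[0.11, -0.0, -0.21, 0.0, -0.025, 0.0]
[0.12, 0.0, -0.21, 0.0, -0.025, 0.0]
[0.11, -0.0, -0.21, 0.0, -0.025, 0.0]
wrist []
```

View pics/w2.png

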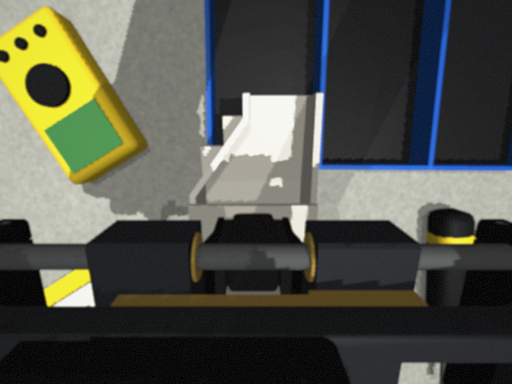

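The wrist camera shows the mouth notch at about (285,95) over the right bay, with walls at columns 208 and 323 and no knobs out yet. I'll level it and begin tipping.

Emit:
jog_arm --rows "-0.2 -0.5 0.2 0 -0.034 0 1; -0.2 -0.5 0.2 0 -0.034 0 1; -0.2 -0.5 0.2 0 -0.034 0 1; 0 0 0 0 0 0 1"

```text
time: 7.2
position: [0.6106, -0.3473, 0.1143]
tool_rot: [0.325, 3.124, -0.006]
ft_force: [-0.1, 0.6, -3.1]
grip_width: 0.297
grip_force: 50.0
```

Emit:
jog_arm --rows "0.4 0 -0.6 0 -0.07 0 1; 0.4 0 -0.6 0 -0.07 0 1; 0.3 0 -0.6 0 -0.07 0 1; 0 0 0 0 0 0 1"

```text
time: 7.7
position: [0.598, -0.3453, 0.132]
tool_rot: [0.304, 2.915, -0.037]
ft_force: [0.8, -0.6, -3.4]
grip_width: 0.292
grip_force: 50.0
```

```bash
cat > look.py <<'E'
from h import *
import sys
s=ctrl.get_state(); q=R.from_rotvec(s["tool_rot"]); b=(q*R.from_matrix([[-1,0,0],[0,1,0],[0,0,-1]]).inv())
x=b.apply([1,0,0]); mouth=s["position"]-b.apply(LEV); mt=R.from_rotvec([0,0,-TY]).apply(mouth-TR)
print(round(s["time"],2),"tilt",round(np.arcsin(x[2]),3),"yaw",round(np.arctan2(x[1],x[0]),3),"mouth tray",(mt*1000).round(0))
for n in("wrist","side","scene"):
    print(n,[r for r in reds(n,"pics/%s_l.png"%n) if abs(r[2][0])<150 and abs(r[2][1])<200])
E
python3 look.py
```

```text
7.7 tilt 0.212 yaw -0.207 mouth tray [  39. -105.   69.]
wrist [([219, 195], 317, [149.0, -161.0]), ([249, 194], 260, [149.0, -128.0])]
side []
scene [([146, 209], 65, [104.0, -183.0])]
```

Emit:
jog_arm --rows "0.1 0 -0.2 0 -0.025 0 1; 0.1 0 -0.2 0 -0.025 0 1; 0 0 0 0 0 0 1"

```text
time: 8.22
position: [0.5952, -0.3464, 0.1348]
tool_rot: [0.3, 2.865, -0.047]
ft_force: [-1.6, -0.3, -2.4]
grip_width: 0.295
grip_force: 50.0
```

```bash
python3 look.py
```

```text
8.22 tilt 0.262 yaw -0.208 mouth tray [  40. -107.   68.]
wrist [([276, 85], 1494, [43.0, -106.0]), ([256, 168], 2878, [124.0, -123.0])]
side [([250, 170], 14, [60.0, -188.0])]
scene [([165, 196], 13, [39.0, -165.0]), ([186, 200], 47, [15.0, -102.0])]
```

Emit:
jog_arm --rows "-0.6 0 1.1 0 0.13 0 1; -0.7 0 1.1 0 0.13 0 1; 0 0 0 0 0 0 1"

```text
time: 8.75
position: [0.6152, -0.3477, 0.1118]
tool_rot: [-0.32, -3.123, 0.007]
ft_force: [-0.5, 1.0, -3.5]
grip_width: 0.295
grip_force: 50.0
```

```bash
python3 look.py; cp pics/wrist_l.png pics/w3.png
```

```text
8.75 tilt -0.002 yaw -0.204 mouth tray [  45. -104.   66.]
wrist [([257, 46], 478, [3.0, -121.0]), ([284, 47], 472, [3.0, -98.0]), ([260, 171], 2696, [110.0, -117.0])]
side [([257, 180], 30, [5.0, -112.0])]
scene [([188, 197], 84, [2.0, -106.0])]
```

View pics/w3.png

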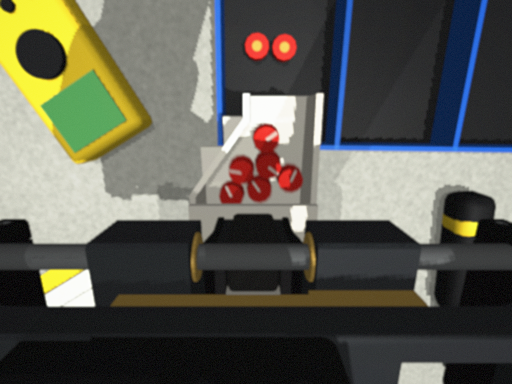

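The wrist view shows exactly two knobs in the right bay, at (257,46) and (284,47), and six still in the shaker. Next is the middle bay.

Emit:
jog_arm --rows "0 0.6 0 0 0.05 0 1; 0 1.2 0 0 0 0 1; 0 1.8 0 0 0 0 1; 0 2 0 0 0 0 1; 0 1.8 0 0 0 0 1"

```text
time: 9.52
position: [0.6285, -0.2748, 0.1157]
tool_rot: [-0.32, -3.078, -0.001]
ft_force: [-0.1, -1.0, -3.0]
grip_width: 0.295
grip_force: 50.0
```

Emit:
jog_arm --rows "0 1.4 0 0 0 0 1; 0 0.8 0 0 0 0 1; 0 0.4 0 0 -0.05 0 1; 0.2 0 -0.5 0 -0.06 0 1; 0.4 0 -0.6 0 -0.07 0 1"

```text
time: 10.15
position: [0.6269, -0.2511, 0.126]
tool_rot: [0.314, 2.993, -0.03]
ft_force: [0.9, -1.0, -2.5]
grip_width: 0.295
grip_force: 50.0
```

```bash
python3 look.py
```

```text
10.15 tilt 0.134 yaw -0.208 mouth tray [43. -7. 69.]
wrist [([154, 40], 1100, [4.0, -110.0]), ([259, 179], 2209, [127.0, -20.0])]
side [([257, 180], 22, [4.0, -112.0])]
scene []
```

Emit:
jog_arm --rows "0.3 0 -0.5 0 -0.06 0 1; 0.1 0 -0.3 0 -0.03 0 1; 0 0 0 0 0 0 1"

```text
time: 10.68
position: [0.6218, -0.2496, 0.1334]
tool_rot: [0.304, 2.906, -0.041]
ft_force: [-0.1, 0.4, -2.4]
grip_width: 0.294
grip_force: 50.0
```

```bash
python3 look.py
```

```text
10.68 tilt 0.222 yaw -0.208 mouth tray [43. -6. 70.]
wrist [([151, 32], 1162, [4.0, -110.0]), ([271, 167], 1897, [122.0, -8.0]), ([236, 174], 935, [130.0, -43.0])]
side [([257, 180], 21, [4.0, -113.0])]
scene [([194, 216], 6, [48.0, -47.0])]
```

Emit:
jog_arm --rows "0.1 0 -0.2 0 -0.02 0 1; 0.1 0 -0.2 0 -0.02 0 1"

```text
time: 11.08
position: [0.6192, -0.2489, 0.1366]
tool_rot: [0.299, 2.865, -0.047]
ft_force: [0.3, 0.2, -2.9]
grip_width: 0.298
grip_force: 50.0
```

```bash
python3 look.py
```

```text
11.07 tilt 0.263 yaw -0.207 mouth tray [43. -6. 70.]
wrist [([150, 29], 1195, [4.0, -110.0]), ([259, 164], 2894, [123.0, -19.0])]
side [([257, 180], 21, [4.0, -113.0])]
scene [([195, 213], 10, [40.0, -49.0])]
```

Emit:
jog_arm --rows "0.1 0 -0.2 0 -0.02 0 1; 0 0 0 0 0 0 1"

```text
time: 11.48
position: [0.6174, -0.2485, 0.1385]
tool_rot: [0.297, 2.845, -0.049]
ft_force: [0.2, 1.0, -3.2]
grip_width: 0.295
grip_force: 50.0
```

```bash
python3 look.py
```

```text
11.47 tilt 0.282 yaw -0.207 mouth tray [43. -6. 70.]
wrist [([150, 28], 1204, [4.0, -110.0]), ([277, 128], 1638, [86.0, -2.0]), ([248, 161], 1464, [121.0, -30.0])]
side [([239, 177], 13, [84.0, -119.0]), ([257, 180], 22, [4.0, -112.0])]
scene [([201, 209], 5, [18.0, -43.0]), ([191, 211], 9, [40.0, -65.0])]
```

Emit:
jog_arm --rows "0 0 0 0 0 0 1"

```text
time: 11.75
position: [0.618, -0.2485, 0.1385]
tool_rot: [0.297, 2.846, -0.05]
ft_force: [1.1, -0.5, -2.6]
grip_width: 0.297
grip_force: 50.0
```

```bash
python3 look.py
```

```text
11.75 tilt 0.282 yaw -0.207 mouth tray [43. -6. 70.]
wrist [([268, 26], 580, [2.0, -14.0]), ([150, 27], 1208, [4.0, -110.0]), ([277, 100], 613, [60.0, -4.0]), ([291, 131], 520, [89.0, 12.0]), ([249, 160], 1476, [120.0, -29.0])]
side [([229, 169], 8, [149.0, -169.0]), ([239, 178], 14, [83.0, -111.0]), ([257, 180], 22, [4.0, -112.0]), ([250, 193], 19, [-2.0, -11.0])]
scene [([214, 209], 47, [-4.0, -11.0]), ([202, 209], 4, [17.0, -42.0]), ([191, 211], 12, [41.0, -64.0])]
```

Emit:
jog_arm --rows "-0.6 0 1.1 0 0.13 0 1; -0.7 0 1.2 0 0.15 0 1; 0 0 0 0 0 0 1"

```text
time: 12.28
position: [0.6368, -0.2509, 0.1137]
tool_rot: [-0.322, -3.12, 0.01]
ft_force: [0.3, -0.0, -3.7]
grip_width: 0.295
grip_force: 50.0
```

```bash
python3 look.py
```

```text
12.28 tilt -0.004 yaw -0.205 mouth tray [46. -5. 68.]
wrist [([268, 44], 922, [1.0, -12.0]), ([154, 47], 1053, [4.0, -110.0]), ([255, 163], 1397, [104.0, -22.0])]
side [([257, 180], 21, [4.0, -113.0]), ([236, 191], 9, [53.0, -5.0]), ([249, 193], 40, [1.0, -11.0])]
scene [([214, 210], 85, [-1.0, -9.0]), ([207, 226], 27, [55.0, 7.0])]
```

Emit:
jog_arm --rows "0 0.6 0 0 0.05 0 1; 0 1.2 0 0 0 0 1; 0 1.8 0 0 0 0 1; 0 2 0 0 0 0 1; 0 1.8 0 0 0 0 1"

```text
time: 13.05
position: [0.6507, -0.1772, 0.1186]
tool_rot: [-0.32, -3.078, -0.001]
ft_force: [0.6, 0.3, -2.6]
grip_width: 0.293
grip_force: 50.0
```

Emit:
jog_arm --rows "0.2 1.4 0 0 0 0 1; 0.2 0.8 0 0 0 0 1; 0 0.4 0 0 0 0 1; 0 0 0 0 0 0 1"

```text
time: 13.55
position: [0.6517, -0.1539, 0.1184]
tool_rot: [-0.323, -3.077, 0.001]
ft_force: [0.7, -0.0, -2.8]
grip_width: 0.298
grip_force: 50.0
```

```bash
python3 look.py; cp pics/scene_l.png pics/s4.png
python3 - <<'E'
import cv2
a=cv2.imread("pics/wrist_l.png")[:230]; b=cv2.resize(cv2.imread("pics/scene_l.png")[150:270,130:300],None,fx=3,fy=3,interpolation=cv2.INTER_CUBIC)
cv2.imwrite("pics/m4.png",cv2.vconcat([a,cv2.resize(b,(512,361))]))
E
```

```text
13.55 tilt -0.048 yaw -0.209 mouth tray [38. 93. 76.]
wrist [([158, 61], 910, [2.0, -12.0]), ([52, 63], 1094, [4.0, -109.0]), ([173, 118], 386, [52.0, -2.0]), ([253, 186], 1203, [117.0, 74.0])]
side [([257, 180], 30, [5.0, -112.0]), ([236, 191], 12, [54.0, -5.0]), ([249, 193], 40, [1.0, -11.0])]
scene [([215, 206], 15, [-15.0, -15.0])]
```

View pics/m4.png

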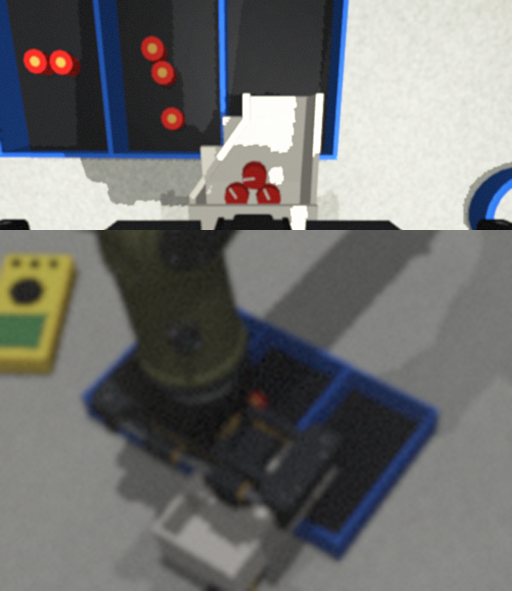

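This shows two knobs in the right bay, three in the middle and three left in the pan, with the mouth over the left bay. I'll pour out the rest.

Emit:
jog_arm --rows "0.6 0 -0.5 0 -0.11 0 1; 0.5 0 -0.9 0 -0.11 0 1; 0.5 0 -0.9 0 -0.1 0 1; 0.1 0 -0.3 0 -0.03 0 1; 0 0 0 0 0 0 1"

```text
time: 14.32
position: [0.6324, -0.1496, 0.1434]
tool_rot: [0.295, 2.826, -0.052]
ft_force: [0.3, -0.0, -2.4]
grip_width: 0.296
grip_force: 50.0
```

Emit:
jog_arm --rows "0 0 0 0 0 0 1; 0 0 0 0 0 0 1; 0 0 0 0 0 0 1; 0 0 0 0 0 0 1; 0 0 0 0 0 0 1"

```text
time: 14.95
position: [0.6327, -0.1494, 0.143]
tool_rot: [0.295, 2.826, -0.052]
ft_force: [-0.4, 1.1, -1.1]
grip_width: 0.299
grip_force: 50.0
```

```bash
python3 look.py
```

```text
14.95 tilt 0.302 yaw -0.207 mouth tray [38. 94. 73.]
wrist [([148, 30], 1198, [1.0, -12.0]), ([273, 25], 575, [-3.0, 90.0]), ([32, 32], 1372, [3.0, -109.0]), ([324, 53], 493, [18.0, 135.0]), ([237, 67], 462, [29.0, 60.0]), ([171, 93], 453, [52.0, -1.0])]
side [([257, 180], 30, [5.0, -112.0]), ([236, 192], 17, [53.0, -3.0]), ([249, 193], 39, [-0.0, -11.0]), ([235, 202], 16, [28.0, 66.0]), ([241, 207], 30, [-6.0, 90.0])]
scene [([185, 197], 27, [10.0, -113.0]), ([245, 223], 34, [-10.0, 94.0]), ([251, 235], 18, [14.0, 131.0])]
```

All three landed in the left bay, so the count is 2/3/3. I'll level the shaker and take it back to the mat.

Emit:
jog_arm --rows "-0.2 0 -1 0 0.1 0 1; -0.2 0 -1 0 0.1 0 1; -0.2 0 -1 0 0.1 0 1; 0 0 0 0 0 0 1; 0 0 0 0 0 0 1"

```text
time: 15.72
position: [0.632, -0.1494, 0.1727]
tool_rot: [0.327, 3.123, -0.009]
ft_force: [-0.8, 0.4, -3.1]
grip_width: 0.298
grip_force: 50.0
```

Run:
```python
from h import *
s=ctrl.get_state(); print(s["position"])
plan([.534,.2045,.145],tool(-.18),8)
```

```text
[ 0.63203131 -0.14936781  0.17274812]
[2.12, 4.07, 0.32, -0.0007, 0.0003, -0.0036]
[2.1, 4.08, 0.32, -0.0007, 0.0003, -0.0036]
[2.09, 4.09, 0.33, -0.0007, 0.0003, -0.0036]
[2.07, 4.1, 0.33, -0.0007, 0.0003, -0.0036]
[2.06, 4.1, 0.33, -0.0007, 0.0003, -0.0036]
[2.04, 4.11, 0.34, -0.0007, 0.0003, -0.0036]
[2.03, 4.12, 0.34, -0.0007, 0.0003, -0.0036]
[2.01, 4.13, 0.34, -0.0007, 0.0003, -0.0036]
```

Emit:
jog_arm --rows "1.5 3 0.3 0 0 -0.003 1; 2.1 4.1 0.3 0 0 -0.004 1; 2.1 4.1 0.3 0 0 -0.004 1; 2.1 4.1 0.3 0 0 -0.004 1; 2.1 4.1 0.3 0 0 -0.004 1"

```text
time: 16.35
position: [0.5727, 0.0619, 0.157]
tool_rot: [0.297, 3.125, -0.007]
ft_force: [0.1, -0.7, -2.9]
grip_width: 0.294
grip_force: 50.0
```

Emit:
jog_arm --rows "2 4.1 0.3 0 0 -0.004 1; 2 4.1 0.3 0 0 -0.004 1; 1.6 3.2 0.3 0 0 -0.004 1; 1 2 0.3 0 0 0 1; 0 0 0 0 0 0 1"

```text
time: 16.98
position: [0.5321, 0.2062, 0.144]
tool_rot: [0.272, 3.129, -0.007]
ft_force: [1.3, -0.4, -3.4]
grip_width: 0.296
grip_force: 50.0
```

Emit:
jog_arm --rows "0 0 0 0 0 0 1; 0 0 0 0 0 0 1"

```text
time: 17.23
position: [0.5346, 0.2024, 0.1447]
tool_rot: [0.282, 3.126, -0.009]
ft_force: [-0.4, 1.0, -2.5]
grip_width: 0.294
grip_force: 50.0
```

Run:
```python
from h import *
plan([.534,.2045,.064],tool(-.18),5)
```

```text
[0.02, 0.05, 1.61, -0.0011, 0.0006, 0.0]
[0.02, 0.05, 1.61, -0.0011, 0.0006, 0.0]
[0.02, 0.04, 1.61, -0.0011, 0.0006, 0.0]
[0.02, 0.04, 1.61, -0.0011, 0.0006, 0.0]
[0.02, 0.04, 1.61, -0.0011, 0.0006, 0.0]
```

Emit:
jog_arm --rows "0 0 2 0 0.003 0 1; 0 0 2 0 0.002 0 1; 0 0 2 0 0 0 1; 0 0 1.2 0 0 0 1; 0 0 0.5 0 0 0 1"

```text
time: 17.85
position: [0.5331, 0.2035, 0.0658]
tool_rot: [-0.278, -3.124, 0.01]
ft_force: [0.3, 0.1, -2.3]
grip_width: 0.298
grip_force: 50.0
```

Emit:
jog_arm --rows "0 0 0.2 0 0 0 1; 0 0 0.2 0 0 0 1; 0 0 0 0 0 0 1; 0 0 0 0 0 0 1"

```text
time: 18.35
position: [0.5341, 0.2041, 0.0639]
tool_rot: [-0.278, -3.126, 0.007]
ft_force: [0.7, -0.5, -2.6]
grip_width: 0.297
grip_force: 50.0
```

Emit:
jog_arm --rows "0 0 0.1 0 0 0 1; 0 0 0.1 0 0 0 1; 0 0 0 0 0 0 1"

```text
time: 18.73
position: [0.5347, 0.204, 0.0627]
tool_rot: [-0.279, -3.127, 0.006]
ft_force: [-0.2, -1.0, 5.4]
grip_width: 0.298
grip_force: 50.0
```

Emit:
jog_arm --rows "0 0 0 0 0 0 -0.2; 0 0 0 0 0 0 -0.6; 0 0 0 0 0 0 -1; 0 0 0 0 0 0 -1; 0 0 0 0 0 0 -1"

```text
time: 19.35
position: [0.5338, 0.2039, 0.0613]
tool_rot: [-0.278, -3.126, 0.008]
ft_force: [0.1, -1.2, 0.1]
grip_width: 0.777
grip_force: 0.0
```

Emit:
jog_arm --rows "0 0 0 0 0 0 -1; 0 0 0 0 0 0 -1; 0 0 0 0 0 0 -1"

```text
time: 19.73
position: [0.5338, 0.2039, 0.0614]
tool_rot: [-0.278, -3.126, 0.008]
ft_force: [-1.4, -1.0, -0.8]
grip_width: 0.989
grip_force: 0.0
```

Emit:
jog_arm --rows "0 0 -1.5 0 0 0 -1; 0 0 -3 0 0 0 -1; 0 0 -4 0 0 0 -1; 0 0 -5 0 0 0 -1; 0 0 -5 0 0 0 -1"

```text
time: 20.35
position: [0.5345, 0.2046, 0.2492]
tool_rot: [-0.279, -3.127, 0.007]
ft_force: [1.6, 1.0, 0.1]
grip_width: 1.002
grip_force: 0.0
```

Emit:
jog_arm --rows "5 2 -1 0 0 0 -1; 5 3 0 0 0 0 -1; 0 4 0 0 0 0 -1; 0 4 0 0 0 0 -1; 0 0 0 0 0 0 -1"

```text
time: 20.98
position: [0.458, 0.3538, 0.2565]
tool_rot: [-0.271, -3.126, 0.006]
ft_force: [0.1, -1.6, -0.8]
grip_width: 1.004
grip_force: 0.0
```

Emit:
jog_arm --rows "0 0 0 0 0 0 -1; 0 0 0 0 0 0 -1; 0 0 0 0 0 0 -1"

```text
time: 21.35
position: [0.4595, 0.3495, 0.2565]
tool_rot: [-0.281, -3.126, 0.007]
ft_force: [-0.4, 0.4, -0.4]
grip_width: 1.002
grip_force: 0.0
```

```bash
python3 look.py
python3 - <<'E'
import cv2
a=cv2.imread("pics/scene_l.png")[150:340,110:400]; cv2.imwrite("pics/f1.png",cv2.resize(a,None,fx=2.7,fy=2.7,interpolation=cv2.INTER_CUBIC))
E
```

```text
21.35 tilt -0.003 yaw -0.179 mouth tray [-255.  542.  211.]
wrist []
side [([252, 195], 5, [-16.0, -2.0])]
scene [([187, 197], 82, [3.0, -107.0]), ([213, 210], 90, [2.0, -10.0]), ([244, 223], 53, [-8.0, 91.0]), ([206, 224], 51, [52.0, 0.0]), ([229, 227], 41, [26.0, 63.0]), ([251, 235], 19, [14.0, 131.0])]
```

View pics/f1.png

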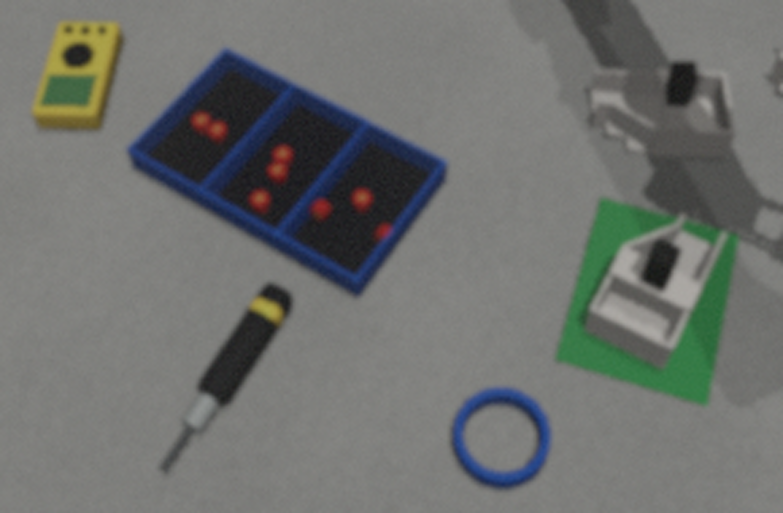

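The final view shows 2, 3 and 3 knobs in the three bays. The empty shaker stands in the middle of its mat at about (650,285), released, and the bystanders are where they started.

```bash
python3 -c "
from bench import ticket
print(ticket.close_job())"
```

```text
the job is handed in; nothing more can be done
None
```

The job is handed in: all eight knobs are in the tray (two right, three middle, three left), the empty shaker stands released in the middle of its mat, and the screwdriver, tape and meter look unmoved; no verdict was returned.

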